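# Pair the glazed cups with their saucers

## Task

The glaze firing is unpacked: put each of the four glazed cups on the saucer of its own colour, upright and in the middle. Set them down gently: no cup may be dropped or tipped over. Leave the two unglazed cream cups and all the saucers where they stand.

Things in the scene. Friction and masses are not known exactly. Their poses are not given: they have to be found in the camera images.
- cup_blue_center (a point): loose handleless ceramic cup glazed blue all over, an open straight-sided round tumbler standing upright on the table; 52 mm outer diameter (foot 46 mm), 56 mm tall, wall 4 mm, about 0.12 kg; the point is its centre, half-way up (28 mm above its foot); z is its axis, up; it looks the same from all sides
- cup_green_center (a point): loose handleless ceramic cup glazed green all over, an open straight-sided round tumbler standing upright on the table; 52 mm outer diameter (foot 46 mm), 56 mm tall, wall 4 mm, about 0.12 kg; the point is its centre, half-way up (28 mm above its foot); z is its axis, up; it looks the same from all sides
- cup_yellow_center (a point): loose handleless ceramic cup glazed yellow all over, an open straight-sided round tumbler standing upright on the table; 52 mm outer diameter (foot 46 mm), 56 mm tall, wall 4 mm, about 0.12 kg; the point is its centre, half-way up (28 mm above its foot); z is its axis, up; it looks the same from all sides
- cup_red_center (a point): loose handleless ceramic cup glazed red all over, an open straight-sided round tumbler standing upright on the table; 52 mm outer diameter (foot 46 mm), 56 mm tall, wall 4 mm, about 0.12 kg; the point is its centre, half-way up (28 mm above its foot); z is its axis, up; it looks the same from all sides
- saucer_blue_top (a point): loose flat round saucer glazed blue, 90 mm diameter, 10 mm thick, 0.16 kg, lying on the table, its flat top marked with a thin pale ring 60 mm across round the middle; the point is the centre of its top face; z is up
- saucer_green_top (a point): loose flat round saucer glazed green, 90 mm diameter, 10 mm thick, 0.16 kg, lying on the table, its flat top marked with a thin pale ring 60 mm across round the middle; the point is the centre of its top face; z is up
- saucer_yellow_top (a point): loose flat round saucer glazed yellow, 90 mm diameter, 10 mm thick, 0.16 kg, lying on the table, its flat top marked with a thin pale ring 60 mm across round the middle; the point is the centre of its top face; z is up
- saucer_red_top (a point): loose flat round saucer glazed red, 90 mm diameter, 10 mm thick, 0.16 kg, lying on the table, its flat top marked with a thin pale ring 60 mm across round the middle; the point is the centre of its top face; z is up
- plain_cup_1_center (a point): loose unglazed cup, pale cream, of the same shape and size as the glazed cups (52 mm diameter, 56 mm tall); no saucer belongs to it; the point is its centre, half-way up; z is its axis, up; cups and saucers stand mixed together, at least 125 mm from centre to centre; between them lie three small things, none taller than 35 mm and no part of them within 60 mm of the centre of a cup or saucer
- plain_cup_2_center (a point): loose unglazed cup, pale cream, of the same shape and size as the glazed cups (52 mm diameter, 56 mm tall); no saucer belongs to it; the point is its centre, half-way up; z is its axis, up
Mind the look-alikes: they are no part of the job. What is meant by the part that bears saucer_blue_top is not black or pink, and is the larger of those in its own colour.

How it is judged:
By the outcome, as a careful person would: the job done as asked, in the order asked, and still so for the second after the job is handed in, with the robot touching nothing.
It also fails if it takes over 102 s, if anything falls off the work surface, if the arm or the gripper's body presses on something with over 40 N, if the wrist force passes 120 N, or if a joint passes its speed limit or range.

## Robot

A 6-joint arm with a two-finger parallel gripper is mounted at the origin on the work surface. World frame = base frame: x ahead of the robot, y to its left, z up, the work surface at z = 0. Lengths are in m, angles in rad, forces in N, time in s.
With the tool pointing down it reaches from about 0.225 to 0.875 m from the base axis. Payload 3.4 kg.
Tool frame: the origin (TCP) lies on the centre line of the jaws, within the pads' length; the fingertips stand 11 mm ahead of it and the grasp point (between the pads) lies 8 mm behind it; z points along the fingers, y is the line along which they close (so a half turn about z gives the same grasp; the last joint's range is limited). The gripper opens to 85 mm and grips with 20 to 120 N. Pads are 22 mm wide; open, the fingers measure 114 mm over their backs; the gripper's body (76 mm by 85 mm) begins 54 mm behind the grasp point. The pads swing forward as they close: fully open they stand 13 mm farther back than shut.
Start: joints at [1.078, 0.276, 1.505, -0, 1.361, -0.121], TCP at [0.209, 0.536, 0.242] pointing down, gripper open.
Joint ranges: [-2.89, 2.89], [-0.75, 2.08], [0.22, 2.7], [-1.18, 4.32], [0.11, 2.71], [-2.7, 2.7]. Speed limits (rad/s): [2.57, 2.57, 3.14, 3.14, 3.14, 3.14].

## Interface

Orientations are given as a unit quaternion [w, x, y, z].
In Python, from rig import manip, eyes, job gives the robot as it stands.
- The arm moves only by the tool drive_tool, never from a script. Its argument "rows" is a list of rows, each a list of 3 entries, a list of its own where there are three numbers: the turn, a rotation vector about the world's x, y, z in rad, then the shift along the world's x, y, z in cm, then the finger opening in cm, from 0 to 8.54. A call has 1 to 8 rows; each row shifts and turns the commanded pose from where the row before left it; what a row does not reach is not made up. A row lasts 1/8 s, in which the tool goes at most 62.5 mm and 10.7 degrees, less where a joint would pass 70% of its speed; a pose out of reach is approached as far as the arm can. A call is refused whole if a number of a shift passes 6.25 or a number of a turn 0.188, either way. A call with a gripper value outside its range is refused whole. The fingers move at their own pace and stop on an object; "force" is the grip in N (left out, the last holds). Time passes only in rows, so rows that do not move let the fingers close. It gives the time, the measured TCP pose, the force, the opening and the grip force at its end, in the units of the state.
- manip.get_state(): the state, without advancing time (a new reading comes with each control period).
- eyes.get_image(name): name is "scene" or "top"; returns the picture (420x560x3 uint8, red, green, blue); there is no depth.
- eyes.get_calibration(name): a dict with "camera_matrix" (3x3 intrinsics, pixels), "k1" (the pictures are not rectified: a ray, as slopes to the right and down, at radius r is drawn at 1 + k1 r^2 times it, then the intrinsics apply), "view" (4x4, takes a point from world to camera coordinates). Camera axes: x right, y up, looking along -z (the intrinsics and any distortion apply to the point x, -y, -z); pixel columns grow to the right and rows downward; lengths in m; the calibration is good to about 2 mm. A picture is of the moment at which its call begins. get_calibration takes no time and is no camera call.
- job.sign_off(): hands the job in; it is judged then, once.
The state is a dict: "clock": time; "qpos": joint angles; "qd": joint speeds; "effort": joint torques, N m; "position": TCP position; "ee_rot": TCP orientation; "contact_force": force on the tool from outside, world axes, zero at the start; "moment": the same for the moment, N m; "width": finger opening in m; "gripper_force": force on a finger pad.
Only numpy, scipy, OpenCV 4.12 (cv2) and the standard library are available. Lean on these libraries where they do the work, as an engineer would, in place of code of your own. Each camera call takes 0.05 s, during which the arm holds its last target. There are 200 camera calls.

## Working session

There is one attempt and no reset: what is moved stays moved. The work goes in short steps, Python scripts to look and compute and a tool call to move; the robot and the scene stay as the last step left them, time stands still between calls to the robot, and variables do not carry over. Pictures are saved under pics/ and viewed, at most 14 in all, crops included, and the job is handed in when it is done.

Besides the shell and the picture viewer there is one more tool, called in YAML: its name, and indented under it one key for each argument. drive_tool: Moves the arm, as the interface text tells. Its arguments: {"type":"object","properties":{"rows":{"type":"array"},"force":{"type":"number"}},"required":["rows"]}

```bash
mkdir -p pics; python3 - <<'E'
from rig import manip, eyes, job
import cv2
for n in("top","scene"):
    im=eyes.get_image(n); cv2.imwrite(f"pics/{n}0.png",im[:,:,::-1])
    print(n,eyes.get_calibration(n))
print(manip.get_state())
E
```

```text
top {'camera_matrix': array([[443.32057428,   0.        , 283.37864657],
       [  0.        , 443.32057428, 208.0427956 ],
       [  0.        ,   0.        ,   1.        ]]), 'k1': -0.0027892718840705007, 'view': array([[-0.01644809, -0.99983788, -0.00732652,  0.02782708],
       [ 0.98438853, -0.0174773 ,  0.17513927, -0.60517905],
       [-0.17523893, -0.00433143,  0.98451641, -1.20139119],
       [ 0.        ,  0.        ,  0.        ,  1.        ]])}
scene {'camera_matrix': array([[395.87464738,   0.        , 278.24495248],
       [  0.        , 395.87464738, 213.32965304],
       [  0.        ,   0.        ,   1.        ]]), 'k1': -0.09863013346390176, 'view': array([[ 0.41972933,  0.90747267,  0.01790652, -0.24659267],
       [-0.54252189,  0.23501622,  0.80649698,  0.28327485],
       [ 0.72766564, -0.34822512,  0.59096699, -1.45823642],
       [ 0.        ,  0.        ,  0.        ,  1.        ]])}
{'clock': 0.1, 'qpos': array([ 1.07800336e+00,  2.76559773e-01,  1.50602263e+00, -1.17363379e-05,
        1.36070956e+00, -1.20988990e-01]), 'qd': array([-0.00306007, -0.00214808, -0.00264707, -0.00122014, -0.00039853,
       -0.00031267]), 'effort': array([ 3.58038909e-03, -4.17702019e+01, -2.46406174e+01,  2.30102683e-05,
        5.83797635e-03,  1.03374299e-05]), 'position': array([0.20867876, 0.53530178, 0.24150381]), 'ee_rot': array([-2.51207741e-04,  1.84831784e-01,  9.82769805e-01, -8.11690607e-04]), 'contact_force': array([-0.00888288,  0.44936787,  0.21029378]), 'moment': array([ 0.00383732, -0.01959368, -0.05493058]), 'gripper_force': 0.0, 'width': 0.0855188011357054}
```

View pics/top0.png

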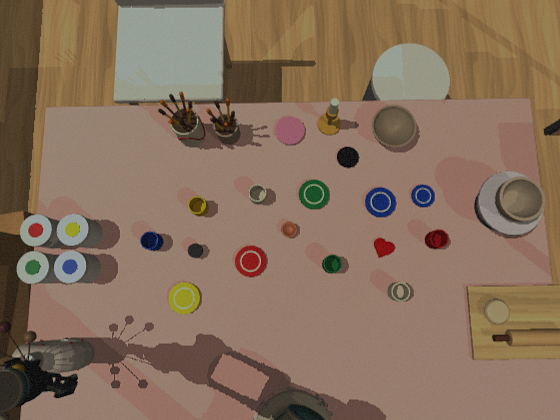

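View pics/scene0.png

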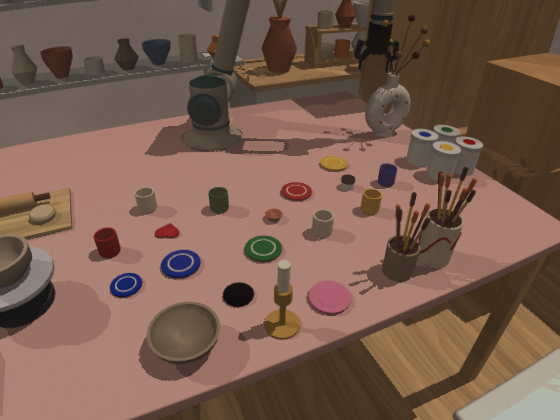

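The top view shows these pixel positions:
- **Cups:** yellow (198,206), blue (152,241), green (332,264), red (437,239); plain cups at (258,193) and (400,291).
- **Saucers:** large blue (380,202), green (314,194), red (251,261), yellow (184,298).
- **Decoys:** small blue saucer (423,195), plus pink and black discs and a red heart.

The scene view shows the same layout.

```bash
cat > vis.py <<'E'
import numpy as np, cv2
from scipy.optimize import minimize, least_squares
from rig import eyes
C={n:eyes.get_calibration(n) for n in("top","scene")}
def proj(n,P):
    c=C[n]; p=np.c_[P,np.ones(len(P))]@c["view"].T
    u=np.c_[p[:,0],-p[:,1]]/-p[:,2:3]; u=u*(1+c["k1"]*(u**2).sum(1,keepdims=True))
    return u@c["camera_matrix"][:2,:2].T+c["camera_matrix"][:2,2]
def unproj(n,uv,z):
    f=lambda q:(proj(n,np.array([[q[0],q[1],z]]))[0]-uv)
    return least_squares(f,[.5,0]).x
t=np.linspace(0,2*np.pi,60)
ring=lambda x,y,r,z:np.c_[x+r*np.cos(t),y+r*np.sin(t),0*t+z]
def pts(kind,x,y,z0=0):
    return np.r_[ring(x,y,.023,z0),ring(x,y,.026,z0+.056)] if kind=="cup" else np.r_[ring(x,y,.045,0),ring(x,y,.045,.01)]
HUE=dict(blue=(105,130),green=(55,95),yellow=(20,34),red=(174,4))
def mask(im,col,uv,rad):
    h,s,v=cv2.split(cv2.cvtColor(im,cv2.COLOR_RGB2HSV)); a,b=HUE[col]
    m=((h>=a)&(h<=b) if a<b else (h>=a)|(h<=b))&(s>140)&(v>25)
    w=np.zeros(m.shape,np.uint8); cv2.circle(w,tuple(int(round(q)) for q in uv),rad,1,-1)
    m=cv2.morphologyEx((m&(w>0)).astype(np.uint8),cv2.MORPH_CLOSE,np.ones((5,5)))
    n,l,st,_=cv2.connectedComponentsWithStats(m)
    if n<2: return None
    k=1+st[1:,4].argmax(); p=np.argwhere(l==k)[:,::-1].astype(np.float32)
    return cv2.convexHull(p)[:,0]
def bb(p): return np.r_[p.min(0),p.max(0)]
def fit(n,im,kind,col,xy,z0=0,rad=27):
    h=mask(im,col,proj(n,np.array([[*xy,z0+(.028 if kind=="cup" else .01)]]))[0],rad)
    if h is None: return xy,99,None
    f=lambda q:bb(proj(n,pts(kind,*q,z0)))+[.5,.5,-.5,-.5]-bb(h)
    r=least_squares(f,xy,diff_step=1e-3); return r.x,np.abs(r.fun).max(),h
E
cat > meas.py <<'E'
from vis import *
im={n:cv2.imread(f"pics/{n}0.png")[:,:,::-1].copy() for n in C}
S={("cup","blue"):(152,241),("cup","green"):(332,264),("cup","yellow"):(198,206),("cup","red"):(437,239),
("saucer","blue"):(380,202),("saucer","green"):(314,194),("saucer","yellow"):(184,298),("saucer","red"):(251,261)}
dr={n:im[n].copy() for n in C}
for (k,c),uv in S.items():
    x0=unproj("top",np.array(uv),.03 if k=="cup" else .01)
    for n in C:
        x,e,h=fit(n,im[n],k,c,x0)
        print(k,c,n,x.round(4),round(e,1))
        cv2.polylines(dr[n],[cv2.convexHull(proj(n,pts(k,*x)).astype(np.float32)).round().astype(int)],True,(255,255,255))
for n in C: cv2.imwrite(f"pics/{n}_d.png",dr[n][130:330,100:500,::-1].repeat(2,0).repeat(2,1))
for uv in((258,193),(400,291)): print("plain",unproj("top",np.array(uv),.03).round(3))
E
python3 meas.py
```

```text
cup blue top [0.5205 0.3938] 0.6
cup blue scene [0.5209 0.394 ] 99
cup green top [ 0.4473 -0.1149] 0.5
cup green scene [ 0.4471 -0.1168] 99
cup yellow top [0.6199 0.2626] 0.2
cup yellow scene [0.5597 0.2992] 13.2
cup red top [ 0.5109 -0.4145] 0.1
cup red scene [ 0.5136 -0.4144] 0.7
saucer blue top [ 0.6273 -0.2669] 0.8
saucer blue scene [ 0.6248 -0.2671] 1.1
saucer green top [ 0.6549 -0.0719] 0.7
saucer green scene [ 0.6537 -0.0732] 99
saucer yellow top [0.3611 0.3059] 0.2
saucer yellow scene [0.3486 0.3125] 1.5
saucer red top [0.461  0.1163] 0.3
saucer red scene [0.4552 0.1186] 0.8
plain [0.655 0.091]
plain [ 0.369 -0.304]
```

View pics/top_d.png

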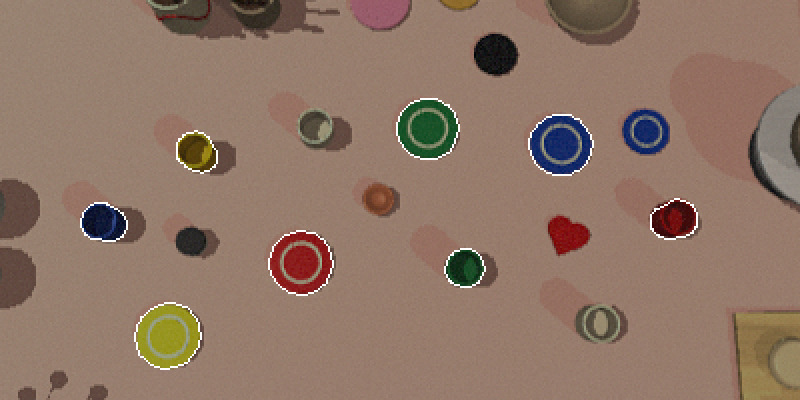

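The top fits overlay the objects to within a pixel, so I'll use those. First is the blue cup at (0.5205, 0.394).

drive_tool:
  rows:
    - [[0,0,0],[1,-3,0],8.5]
    - [[0,0,0],[4,-3,0],8.5]
    - [[0,0,0],[5,-2.2,0],8.5]
    - [[0,0,0],[5,-2,0],8.5]
    - [[0,0,0],[5,-2,0],8.5]
    - [[0,0,0],[5,-1,0],8.5]
    - [[0,0,0],[4,-1,0],8.5]
    - [[0,0,0],[2.15,0,-4],8.5]
  force: 40

```text
clock: 1.1
position: [0.5248, 0.3938, 0.2045]
ee_rot: [0.003, 0.186, 0.983, 0.002]
contact_force: [-0.9, 0.5, -0.2]
width: 0.085
gripper_force: 0.0
```

drive_tool:
  rows:
    - [[0,0,0],[0,0,-5],8.5]
    - [[0,0,0],[0,0,-5],8.5]
    - [[0,0,0],[0,0,-3],8.5]
    - [[0,0,0],[0,0,0],8.5]

```text
clock: 1.6
position: [0.5183, 0.3924, 0.0691]
ee_rot: [-0.003, 0.185, 0.983, -0.002]
contact_force: [0.7, -0.9, 0.2]
width: 0.0849
gripper_force: 0.0
```

drive_tool:
  rows:
    - [[0,0,0],[0,0,-2],8.5]
    - [[0,0,0],[0,0,-1.5],8.5]
    - [[0,0,0],[0,0,-1],8.5]
    - [[0,0,0],[0,0,0],8.5]
    - [[0,0,0],[0,0,0],8.5]
    - [[0,0,0],[0,0,0],8.5]

```text
clock: 2.35
position: [0.5209, 0.394, 0.0281]
ee_rot: [0.001, 0.185, 0.983, 0.0]
contact_force: [0.8, -0.2, 0.2]
width: 0.0849
gripper_force: 0.0
```

```bash
python3 - <<'E'
from vis import *
from rig import manip
im=eyes.get_image("scene"); print(manip.get_state()["position"])
cv2.imwrite("pics/s1.png",cv2.resize(im[60:260,260:500,::-1],None,fx=3,fy=3))
E
```

```text
[0.52075549 0.39396733 0.02796111]
```

View pics/s1.png

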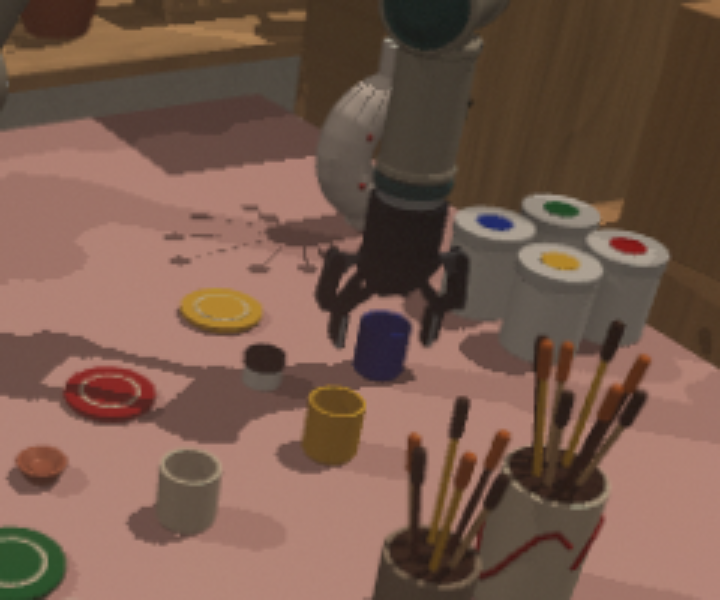

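The open fingers straddle the blue cup symmetrically at (382,345) in the crop. I'll close them and lift slightly.

drive_tool:
  rows:
    - [[0,0,0],[0,0,0],4.5]
    - [[0,0,0],[0,0,0],4.5]
    - [[0,0,0],[0,0,0],4.5]
    - [[0,0,0],[0,0,0],4.5]
    - [[0,0,0],[0,0,0],4.5]
    - [[0,0,0],[0,0,0],4.5]
    - [[0,0,0],[0,0,0],4.5]
    - [[0,0,0],[0,0,0],4.5]
  force: 40

```text
clock: 3.4
position: [0.5207, 0.3939, 0.0277]
ee_rot: [0.0, 0.185, 0.983, 0.0]
contact_force: [0.1, 0.1, 5.4]
width: 0.0505
gripper_force: 42.1
```

drive_tool:
  rows:
    - [[0,0,0],[0,0,1],4.5]
    - [[0,0,0],[0,0,3],4.5]
    - [[0,0,0],[0,0,4],4.5]
    - [[0,0,0],[0,0,3],4.5]
    - [[0,0,0],[0,-2,1],4.5]
    - [[0,0,0],[0,-4,0],4.5]
    - [[0,0,0],[1,-5,0],4.5]
    - [[0,0,0],[1,-5,0],4.5]

```text
clock: 4.4
position: [0.5389, 0.2308, 0.1459]
ee_rot: [-0.001, 0.185, 0.983, -0.001]
contact_force: [-0.0, -0.1, -1.1]
width: 0.0506
gripper_force: 41.9
```

drive_tool:
  rows:
    - [[0,0,0],[1,-6,0],4.5]
    - [[0,0,0],[1,-6,0],4.5]
    - [[0,0,0],[1,-6,0],4.5]
    - [[0,0,0],[1,-6,0],4.5]
    - [[0,0,0],[1,-6,0],4.5]
    - [[0,0,0],[1,-6,0],4.5]
    - [[0,0,0],[1,-5,0],4.5]
    - [[0,0,0],[1,-4,0],4.5]

```text
clock: 5.4
position: [0.6181, -0.2191, 0.1456]
ee_rot: [-0.002, 0.186, 0.983, 0.0]
contact_force: [-0.1, -0.3, -1.1]
width: 0.0508
gripper_force: 41.9
```

drive_tool:
  rows:
    - [[0,0,0],[0.65,-3,0],4.5]
    - [[0,0,0],[0,-2.1,0],4.5]
    - [[0,0,0],[0,0,-3],4.5]
    - [[0,0,0],[0,0,-3],4.5]
    - [[0,0,0],[0,0,-2],4.5]
    - [[0,0,0],[0,0,0],4.5]
    - [[0,0,0],[0,0,0],4.5]
    - [[0,0,0],[0,0,0],4.5]

```text
clock: 6.4
position: [0.6274, -0.2676, 0.0687]
ee_rot: [0.001, 0.185, 0.983, -0.0]
contact_force: [0.2, -0.3, -0.5]
width: 0.0505
gripper_force: 41.9
```

drive_tool:
  rows:
    - [[0,0,0],[0,0,-1.5],4.5]
    - [[0,0,0],[0,0,-0.8],4.5]
    - [[0,0,0],[0,0,-0.4],4.5]
    - [[0,0,0],[0,0,-0.2],4.5]
    - [[0,0,0],[0,0,0],4.5]
    - [[0,0,0],[0,0,0],4.5]

```text
clock: 7.15
position: [0.6271, -0.2674, 0.0386]
ee_rot: [0.0, 0.185, 0.983, -0.0]
contact_force: [0.9, 0.3, -1.7]
width: 0.0501
gripper_force: 42.0
```

```bash
python3 - <<'E'
from vis import *
from rig import manip
im=eyes.get_image("scene"); s=manip.get_state();print(s["position"],s["contact_force"])
cv2.imwrite("pics/s2.png",cv2.resize(im[180:320,100:280,::-1],None,fx=4,fy=4))
E
```

```text
[ 0.6271217  -0.2673736   0.03860095] [-0.34652819 -0.25962708 -1.0005348 ]
```

View pics/s2.png

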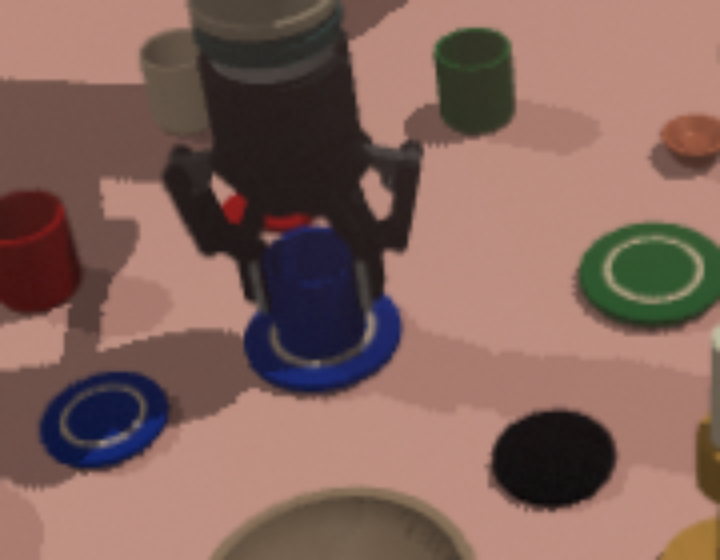

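The blue cup sits over the saucer's ring, foot near (318,335) in the crop, with the saucer still in place. I'll lower it in 1 mm steps until it touches.

drive_tool:
  rows:
    - [[0,0,0],[0,0,-0.1],4.5]
    - [[0,0,0],[0,0,0],4.5]
    - [[0,0,0],[0,0,0],4.5]

```text
clock: 7.58
position: [0.6271, -0.2674, 0.0377]
ee_rot: [0.0, 0.185, 0.983, -0.0]
contact_force: [-0.2, -0.1, 2.0]
width: 0.0502
gripper_force: 42.0
```

Contact. Release and rise.

drive_tool:
  rows:
    - [[0,0,0],[0,0,0],5.3]
    - [[0,0,0],[0,0,0],5.8]
    - [[0,0,0],[0,0,0],7]
    - [[0,0,0],[0,0,0],8.5]
    - [[0,0,0],[0,0,0],8.5]
    - [[0,0,0],[0,0,0],8.5]
    - [[0,0,0],[0,0,0.5],8.5]
    - [[0,0,0],[0,0,2],8.5]

```text
clock: 8.57
position: [0.626, -0.2668, 0.0615]
ee_rot: [-0.001, 0.185, 0.983, 0.001]
contact_force: [0.7, -0.2, 0.3]
width: 0.0853
gripper_force: 0.0
```

drive_tool:
  rows:
    - [[0,0,0],[0,0,4],8.5]
    - [[0,0,0],[0,0,4],8.5]
    - [[0,0,0],[-2,2,2],8.5]
    - [[0,0,0],[-4,3,0],8.5]
    - [[0,0,0],[-4,3,0],8.5]
    - [[0,0,0],[-4,3.2,0],8.5]
    - [[0,0,0],[-4,4,0],8.5]
    - [[0,0,0],[0,0,0],8.5]

```text
clock: 9.57
position: [0.4428, -0.1123, 0.1625]
ee_rot: [-0.002, 0.184, 0.983, 0.001]
contact_force: [0.3, 0.6, 0.4]
width: 0.0846
gripper_force: 0.0
```

```bash
cat > chk.py <<'E'
import sys
from vis import *
from rig import manip
col,name=sys.argv[1:3]; cup=[float(a) for a in sys.argv[3:5]]
im=eyes.get_image("top"); s=manip.get_state(); print(s["position"],s["width"],s["contact_force"])
dr=im.copy()
h=mask(im,col,proj("top",np.array([[*cup,.01]]))[0],27)
print("saucer+cup hull bbox",bb(h)); 
for p in (pts("saucer",*cup),pts("cup",*cup,.01)):
    q=proj("top",p); print("pred bbox",bb(q).round(1)); cv2.polylines(dr,[cv2.convexHull(q.astype(np.float32)).round().astype(int)],True,(255,255,255))
u,v=proj("top",np.array([[*cup,.03]]))[0].astype(int); sl=np.s_[max(v-50,0):v+50,max(u-60,0):u+60]
cv2.imwrite(f"pics/{name}.png",np.hstack([cv2.resize(a[sl][:,:,::-1],None,fx=3,fy=3,interpolation=0) for a in(im,dr)]))
E
python3 chk.py blue c1 .627 -.267
```

```text
[ 0.44579012 -0.11421969  0.16304244] 0.08504756924507141 [ 0.15881206 -0.77018309  0.53901541]
saucer+cup hull bbox [365. 188. 394. 216.]
pred bbox [364.4 186.8 395.7 217.4]
pred bbox [372.5 188.9 393.7 209.5]
```

View pics/c1.png

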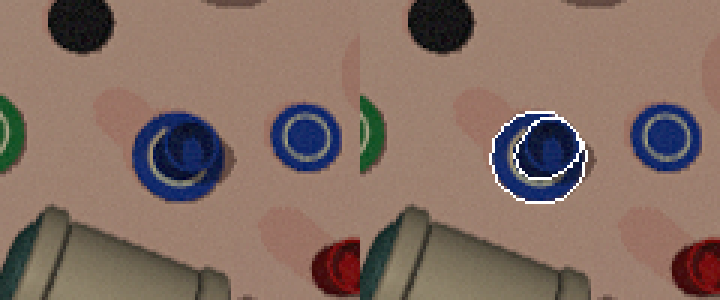

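The blue cup is centred in its ring at (178,155) in the crop and matches the prediction. Green cup next; the arm is already above it.

drive_tool:
  rows:
    - [[0,0,0],[0,0,-5],8.5]
    - [[0,0,0],[0,0,-4],8.5]
    - [[0,0,0],[0,0,-2.5],8.5]
    - [[0,0,0],[0,0,-1.5],8.5]
    - [[0,0,0],[0,0,-0.4],8.5]
    - [[0,0,0],[0,0,0],8.5]
    - [[0,0,0],[0,0,0],8.5]

```text
clock: 10.5
position: [0.4479, -0.1158, 0.029]
ee_rot: [0.001, 0.185, 0.983, -0.0]
contact_force: [0.1, 0.4, 0.4]
width: 0.0849
gripper_force: 0.0
```

drive_tool:
  rows:
    - [[0,0,0],[0,0,0],4.5]
    - [[0,0,0],[0,0,0],4.5]
    - [[0,0,0],[0,0,0],4.5]
    - [[0,0,0],[0,0,0],4.5]
    - [[0,0,0],[0,0,0],4.5]
    - [[0,0,0],[0,0,0],4.5]
    - [[0,0,0],[0,0,0],4.5]
    - [[0,0,0],[0,0,0],4.5]

```text
clock: 11.5
position: [0.4472, -0.1154, 0.0291]
ee_rot: [0.001, 0.185, 0.983, -0.0]
contact_force: [-0.9, -0.6, 5.0]
width: 0.0518
gripper_force: 41.4
```

drive_tool:
  rows:
    - [[0,0,0],[0,0,1],4.5]
    - [[0,0,0],[0,0,3],4.5]
    - [[0,0,0],[0,0,4],4.5]
    - [[0,0,0],[1.8,0.3,2],4.5]
    - [[0,0,0],[5,1,0],4.5]
    - [[0,0,0],[5,1,0],4.5]
    - [[0,0,0],[5,1,0],4.5]
    - [[0,0,0],[4,1,0],4.5]

```text
clock: 12.5
position: [0.6568, -0.0718, 0.1286]
ee_rot: [0.0, 0.185, 0.983, 0.0]
contact_force: [0.3, -0.8, -0.5]
width: 0.0518
gripper_force: 42.1
```

drive_tool:
  rows:
    - [[0,0,0],[0,0,0],4.5]
    - [[0,0,0],[0,0,-3],4.5]
    - [[0,0,0],[0,0,-3],4.5]
    - [[0,0,0],[0,0,-1.5],4.5]
    - [[0,0,0],[0,0,-0.8],4.5]
    - [[0,0,0],[0,0,-0.4],4.5]
    - [[0,0,0],[0,0,-0.1],4.5]
    - [[0,0,0],[0,0,0],4.5]

```text
clock: 13.5
position: [0.6554, -0.0724, 0.041]
ee_rot: [0.001, 0.185, 0.983, 0.0]
contact_force: [0.6, -1.9, -0.3]
width: 0.052
gripper_force: 42.1
```

drive_tool:
  rows:
    - [[0,0,0],[0,0,0],4.5]
    - [[0,0,0],[0,0,0],4.5]

```text
clock: 13.75
position: [0.6551, -0.0723, 0.0406]
ee_rot: [0.0, 0.185, 0.983, 0.0]
contact_force: [-1.0, -0.4, -0.5]
width: 0.0519
gripper_force: 42.1
```

drive_tool:
  rows:
    - [[0,0,0],[0,0,-0.1],4.5]
    - [[0,0,0],[0,0,0],4.5]
    - [[0,0,0],[0,0,-0.05],4.5]
    - [[0,0,0],[0,0,0],4.5]
    - [[0,0,0],[0,0,0],4.5]

```text
clock: 14.38
position: [0.6548, -0.0722, 0.0392]
ee_rot: [0.0, 0.185, 0.983, 0.0]
contact_force: [-1.4, 0.8, 2.4]
width: 0.0517
gripper_force: 42.4
```

drive_tool:
  rows:
    - [[0,0,0],[0,0,0],5.3]
    - [[0,0,0],[0,0,0],5.8]
    - [[0,0,0],[0,0,0],7]
    - [[0,0,0],[0,0,0],8.5]
    - [[0,0,0],[0,0,0],8.5]
    - [[0,0,0],[0,0,0],8.5]
    - [[0,0,0],[0,0,0.5],8.5]
    - [[0,0,0],[0,0,2],8.5]

```text
clock: 15.38
position: [0.6539, -0.0721, 0.0631]
ee_rot: [-0.001, 0.185, 0.983, 0.0]
contact_force: [-0.5, 0.9, -0.4]
width: 0.0852
gripper_force: 0.0
```

drive_tool:
  rows:
    - [[0,0,0],[0,0,4],8.5]
    - [[0,0,0],[0,0,4],8.5]
    - [[0,0,0],[-0.5,5.45,0],8.5]
    - [[0,0,0],[-1,6,0],8.5]
    - [[0,0,0],[-1,6,0],8.5]
    - [[0,0,0],[-1,6,0],8.5]
    - [[0,0,0],[0,6,0],8.5]
    - [[0,0,0],[0,4,0],8.5]

```text
clock: 16.38
position: [0.6195, 0.2652, 0.1444]
ee_rot: [0.0, 0.184, 0.983, 0.001]
contact_force: [1.1, 0.4, -0.4]
width: 0.0853
gripper_force: 0.0
```

```bash
python3 chk.py green c2 .655 -.072
```

```text
[0.61938367 0.2702087  0.14431649] 0.08517824750463557 [1.55572042 3.40556939 0.45502145]
saucer+cup hull bbox [299. 180. 327. 208.]
pred bbox [298.2 178.7 328.9 209.2]
pred bbox [305.6 180.5 324.  201.2]
```

View pics/c2.png

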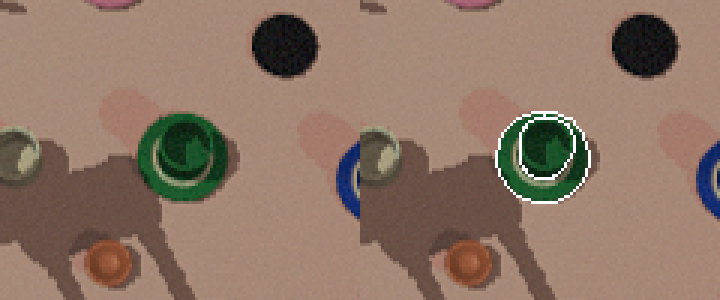

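The green cup is well seated and centred at (183,155) in the crop. Letting the arm settle over yellow.

drive_tool:
  rows:
    - [[0,0,0],[0,0,0],8.5]
    - [[0,0,0],[0,0,0],8.5]
    - [[0,0,0],[0,0,0],8.5]

```text
clock: 16.8
position: [0.6201, 0.2608, 0.1439]
ee_rot: [-0.0, 0.186, 0.983, -0.0]
contact_force: [0.6, 0.1, 0.6]
width: 0.0853
gripper_force: 0.0
```

drive_tool:
  rows:
    - [[0,0,0],[0,0,-4],8.5]
    - [[0,0,0],[0,0,-4],8.5]
    - [[0,0,0],[0,0,-2],8.5]
    - [[0,0,0],[0,0,-1.2],8.5]
    - [[0,0,0],[0,0,-0.4],8.5]
    - [[0,0,0],[0,0,0],8.5]
    - [[0,0,0],[0,0,0],8.5]

```text
clock: 17.68
position: [0.6206, 0.2624, 0.029]
ee_rot: [0.001, 0.185, 0.983, 0.001]
contact_force: [-1.2, -0.8, 0.9]
width: 0.085
gripper_force: 0.0
```

drive_tool:
  rows:
    - [[0,0,0],[0,0,0],4.5]
    - [[0,0,0],[0,0,0],4.5]
    - [[0,0,0],[0,0,0],4.5]
    - [[0,0,0],[0,0,0],4.5]
    - [[0,0,0],[0,0,0],4.5]
    - [[0,0,0],[0,0,0],4.5]
    - [[0,0,0],[0,0,0],4.5]
    - [[0,0,0],[0,0,0],4.5]

```text
clock: 18.68
position: [0.6203, 0.2625, 0.0286]
ee_rot: [0.001, 0.185, 0.983, 0.0]
contact_force: [-1.0, 0.7, 5.4]
width: 0.0513
gripper_force: 42.3
```

drive_tool:
  rows:
    - [[0,0,0],[0,0,1],4.5]
    - [[0,0,0],[0,0,3],4.5]
    - [[0,0,0],[0,0,4],4.5]
    - [[0,0,0],[-1.9,0.35,2],4.5]
    - [[0,0,0],[-5,1,0],4.5]
    - [[0,0,0],[-5,1,0],4.5]
    - [[0,0,0],[-5,1,0],4.5]
    - [[0,0,0],[-5,1,0],4.5]

```text
clock: 19.68
position: [0.399, 0.3056, 0.1278]
ee_rot: [-0.0, 0.185, 0.983, -0.0]
contact_force: [0.3, 0.3, -0.6]
width: 0.0517
gripper_force: 42.1
```

drive_tool:
  rows:
    - [[0,0,0],[-3,0,0],4.5]
    - [[0,0,0],[-1,0,0],4.5]
    - [[0,0,0],[0,0,-3],4.5]
    - [[0,0,0],[0,0,-3],4.5]
    - [[0,0,0],[0,0,-1.5],4.5]
    - [[0,0,0],[0,0,-0.8],4.5]
    - [[0,0,0],[0,0,-0.4],4.5]
    - [[0,0,0],[0,0,0],4.5]

```text
clock: 20.68
position: [0.3614, 0.3059, 0.041]
ee_rot: [0.0, 0.185, 0.983, 0.0]
contact_force: [0.4, -0.2, -0.8]
width: 0.0514
gripper_force: 42.1
```

drive_tool:
  rows:
    - [[0,0,0],[0,0,0],4.5]
    - [[0,0,0],[0,0,0],4.5]

```text
clock: 20.92
position: [0.3612, 0.3059, 0.0413]
ee_rot: [0.0, 0.185, 0.983, 0.0]
contact_force: [0.5, -0.5, -0.4]
width: 0.0511
gripper_force: 42.1
```

drive_tool:
  rows:
    - [[0,0,0],[0,0,-0.15],4.5]
    - [[0,0,0],[0,0,-0.05],4.5]
    - [[0,0,0],[0,0,-0.05],4.5]
    - [[0,0,0],[0,0,0],4.5]
    - [[0,0,0],[0,0,0],4.5]

```text
clock: 21.55
position: [0.3609, 0.3057, 0.0386]
ee_rot: [0.0, 0.185, 0.983, 0.0]
contact_force: [-2.4, -0.9, 4.0]
width: 0.0515
gripper_force: 42.5
```

drive_tool:
  rows:
    - [[0,0,0],[0,0,0],5.3]
    - [[0,0,0],[0,0,0],5.8]
    - [[0,0,0],[0,0,0],7]
    - [[0,0,0],[0,0,0],8.5]
    - [[0,0,0],[0,0,0],8.5]
    - [[0,0,0],[0,0,0],8.5]
    - [[0,0,0],[0,0,0.5],8.5]
    - [[0,0,0],[0,0,2],8.5]

```text
clock: 22.55
position: [0.3601, 0.3053, 0.063]
ee_rot: [-0.001, 0.185, 0.983, -0.001]
contact_force: [0.1, 1.1, 0.7]
width: 0.0853
gripper_force: 0.0
```

drive_tool:
  rows:
    - [[0,0,0],[0,0,4],8.5]
    - [[0,0,0],[0,0,4],8.5]
    - [[0,0,0],[1,-4,0],8.5]
    - [[0,0,0],[1,-5,0],8.5]
    - [[0,0,0],[1,-5,0],8.5]
    - [[0,0,0],[1,-5,0],8.5]
    - [[0,0,0],[1,-5,0],8.5]
    - [[0,0,0],[1,-5,0],8.5]

```text
clock: 23.55
position: [0.4211, 0.0141, 0.1439]
ee_rot: [0.001, 0.185, 0.983, 0.0]
contact_force: [0.6, 0.6, 0.1]
width: 0.0851
gripper_force: 0.0
```

drive_tool:
  rows:
    - [[0,0,0],[1,-6,0],8.5]
    - [[0,0,0],[1,-6,0],8.5]
    - [[0,0,0],[1,-6,0],8.5]
    - [[0,0,0],[1,-6,0],8.5]
    - [[0,0,0],[1,-6,0],8.5]
    - [[0,0,0],[1,-6,0],8.5]
    - [[0,0,0],[2,-4,0],8.5]
    - [[0,0,0],[1,-3.05,0],8.5]

```text
clock: 24.55
position: [0.5114, -0.4171, 0.1433]
ee_rot: [0.0, 0.185, 0.983, -0.0]
contact_force: [-0.0, 0.3, 0.1]
width: 0.0853
gripper_force: 0.0
```

```bash
python3 chk.py yellow c3 .361 .306
```

```text
[ 0.51276356 -0.42135908  0.14318961] 0.08515037758986421 [ 2.03636383 -4.74090618  0.40256738]
saucer+cup hull bbox [168. 282. 199. 313.]
pred bbox [167.3 281.4 199.7 313.7]
pred bbox [168.8 288.2 191.2 307.8]
```

View pics/c3.png

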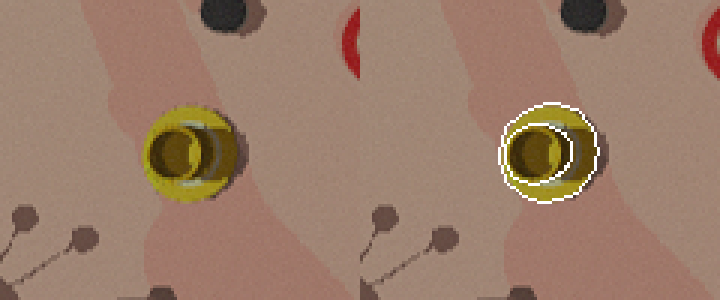

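The yellow cup matches the prediction at (190,153) in the crop. Red cup now.

drive_tool:
  rows:
    - [[0,0,0],[0,0,0],8.5]
    - [[0,0,0],[0,0,0],8.5]
    - [[0,0,0],[0,0,-4],8.5]
    - [[0,0,0],[0,0,-4],8.5]
    - [[0,0,0],[0,0,-2],8.5]
    - [[0,0,0],[0,0,-1.5],8.5]
    - [[0,0,0],[0,0,0],8.5]
    - [[0,0,0],[0,0,0],8.5]

```text
clock: 25.6
position: [0.5115, -0.4151, 0.0294]
ee_rot: [0.001, 0.185, 0.983, -0.001]
contact_force: [0.1, 0.2, -0.2]
width: 0.0852
gripper_force: 0.0
```

drive_tool:
  rows:
    - [[0,0,0],[0,0,0],4.5]
    - [[0,0,0],[0,0,0],4.5]
    - [[0,0,0],[0,0,0],4.5]
    - [[0,0,0],[0,0,0],4.5]
    - [[0,0,0],[0,0,0],4.5]
    - [[0,0,0],[0,0,0],4.5]
    - [[0,0,0],[0,0,0],4.5]
    - [[0,0,0],[0,0,0],4.5]

```text
clock: 26.6
position: [0.5114, -0.4151, 0.0295]
ee_rot: [0.001, 0.185, 0.983, -0.0]
contact_force: [-0.3, 1.4, 5.1]
width: 0.0524
gripper_force: 42.2
```

drive_tool:
  rows:
    - [[0,0,0],[0,0,1],4.5]
    - [[0,0,0],[0,0,3],4.5]
    - [[0,0,0],[0,0,4],4.5]
    - [[0,0,0],[0,2,2],4.5]
    - [[0,0,0],[0,4,0],4.5]
    - [[0,0,0],[-0.5,5,0],4.5]
    - [[0,0,0],[-0.5,5,0],4.5]
    - [[0,0,0],[-0.5,5,0],4.5]

```text
clock: 27.6
position: [0.4945, -0.2015, 0.1278]
ee_rot: [-0.001, 0.185, 0.983, 0.001]
contact_force: [0.9, 0.1, -1.8]
width: 0.0517
gripper_force: 42.1
```

drive_tool:
  rows:
    - [[0,0,0],[-0.5,5,0],4.5]
    - [[0,0,0],[-0.5,5,0],4.5]
    - [[0,0,0],[-0.5,5,0],4.5]
    - [[0,0,0],[-0.5,5,0],4.5]
    - [[0,0,0],[-0.5,5,0],4.5]
    - [[0,0,0],[-0.5,4,0],4.5]
    - [[0,0,0],[-0.5,2,0],4.5]
    - [[0,0,0],[0,1.05,0],4.5]

```text
clock: 28.6
position: [0.4588, 0.1173, 0.1279]
ee_rot: [-0.001, 0.184, 0.983, -0.0]
contact_force: [0.1, 0.9, -0.7]
width: 0.052
gripper_force: 42.1
```

drive_tool:
  rows:
    - [[0,0,0],[0,0,0],4.5]
    - [[0,0,0],[0,0,-3],4.5]
    - [[0,0,0],[0,0,-3],4.5]
    - [[0,0,0],[0,0,-1.5],4.5]
    - [[0,0,0],[0,0,-0.8],4.5]
    - [[0,0,0],[0,0,-0.4],4.5]
    - [[0,0,0],[0,0,0],4.5]
    - [[0,0,0],[0,0,0],4.5]

```text
clock: 29.6
position: [0.4614, 0.1157, 0.0419]
ee_rot: [0.001, 0.185, 0.983, 0.0]
contact_force: [-0.0, 0.1, -0.4]
width: 0.0518
gripper_force: 42.1
```

drive_tool:
  rows:
    - [[0,0,0],[0,0,-0.15],4.5]
    - [[0,0,0],[0,0,-0.05],4.5]
    - [[0,0,0],[0,0,-0.05],4.5]
    - [[0,0,0],[0,0,0],4.5]
    - [[0,0,0],[0,0,0],4.5]

```text
clock: 30.22
position: [0.461, 0.1158, 0.0395]
ee_rot: [0.0, 0.185, 0.983, 0.0]
contact_force: [-1.5, -0.2, 5.0]
width: 0.0518
gripper_force: 42.7
```

drive_tool:
  rows:
    - [[0,0,0],[0,0,0],5.3]
    - [[0,0,0],[0,0,0],5.8]
    - [[0,0,0],[0,0,0],7]
    - [[0,0,0],[0,0,0],8.5]
    - [[0,0,0],[0,0,0],8.5]
    - [[0,0,0],[0,0,0],8.5]
    - [[0,0,0],[0,0,0.5],8.5]
    - [[0,0,0],[0,0,2],8.5]

```text
clock: 31.22
position: [0.46, 0.1156, 0.0635]
ee_rot: [-0.001, 0.185, 0.983, -0.0]
contact_force: [0.0, 0.0, -0.0]
width: 0.0851
gripper_force: 0.0
```

drive_tool:
  rows:
    - [[0,0,0],[0,0,4],8.5]
    - [[0,0,0],[0,0,4],8.5]
    - [[0,0,0],[0,0,3],8.5]
    - [[0,0,0],[-4,-3,0],8.5]
    - [[0,0,0],[-4,-4,0],8.5]
    - [[0,0,0],[-4,-4,0],8.5]
    - [[0,0,0],[-3,-2,0],8.5]
    - [[0,0,0],[0,0,0],8.5]

```text
clock: 32.22
position: [0.3087, -0.0148, 0.174]
ee_rot: [-0.0, 0.186, 0.982, -0.0]
contact_force: [-0.2, -0.4, -0.2]
width: 0.0852
gripper_force: 0.0
```

drive_tool:
  rows:
    - [[0,0,0],[0,0,0],8.5]
    - [[0,0,0],[0,0,0],8.5]

```text
clock: 32.48
position: [0.312, -0.014, 0.1741]
ee_rot: [0.0, 0.184, 0.983, 0.0]
contact_force: [0.2, 0.4, 0.5]
width: 0.085
gripper_force: 0.0
```

```bash
python3 chk.py red c4 .461 .116; python3 -c "
from vis import *
cv2.imwrite('pics/top9.png',eyes.get_image('top')[:,:,::-1]);cv2.imwrite('pics/s9.png',eyes.get_image('scene')[:,:,::-1])"
```

```text
[ 0.31179758 -0.01393438  0.17392033] 0.08523604869305147 [ 1.00707596 -0.7244845   0.18378417]
saucer+cup hull bbox [235. 246. 265. 276.]
pred bbox [234.4 245.2 265.8 276.8]
pred bbox [238.9 250.2 258.  269.2]
```

View pics/c4.png

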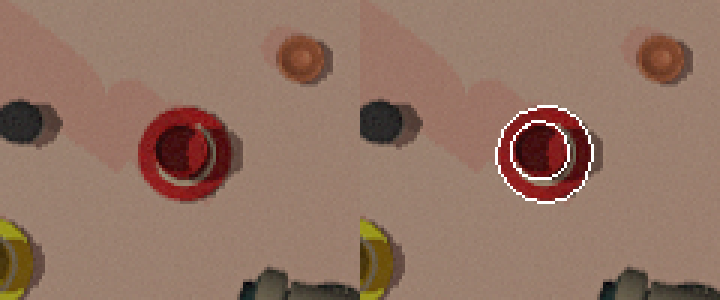

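View pics/s9.png

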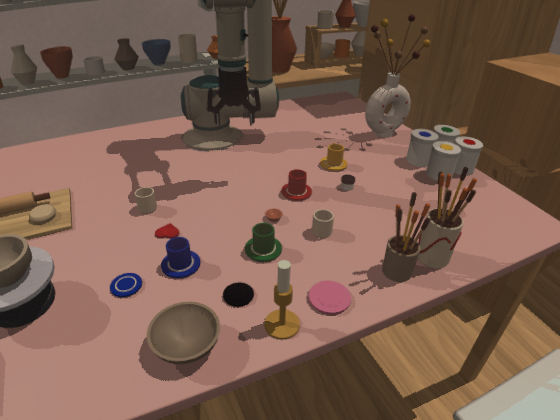

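View pics/top9.png

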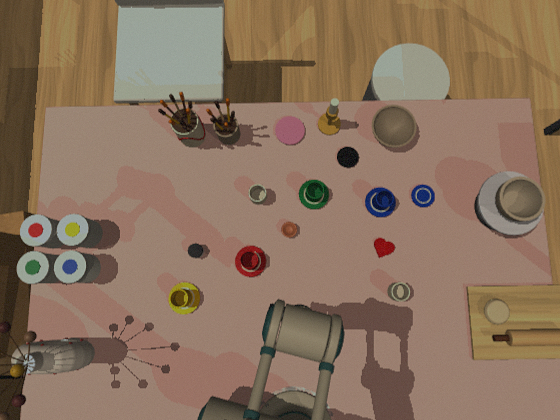

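All four cups stand upright and centred on their own saucers: red (251,261), yellow (184,298), green (314,194) and blue (380,202). The plain cups are unmoved at (258,193) and (400,291), and the arm is clear.

```bash
python3 -c "
from rig import job
print(job.sign_off())"
```

```text
the job is handed in; nothing more can be done
None
```

All four glazed cups are on their matching saucers, upright and centred in the final pictures, the cream cups and the saucers are where they stood, and the job was handed in at about 33 s of the 102 s limit.

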